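# Sort two sample containers into their trays

### The job

Clear the laboratory bench: stand the short, squat amber jar in the square tray and the small slim amber vial in the long, narrow tray. Set each one down gently and upright on the tray's floor, without dropping it, and let go. The order does not matter, and the large amber bottle is not meant.

Things in the scene. Friction and masses are not known exactly. Their poses are not given: they have to be found in the camera images.
- jar: Short squat amber-glass jar with a white screw cap, upright on the bench, loose, 60 to 125 g. 62 mm high; round body 48 mm in diameter up to 40 mm, then a cap 44 mm in diameter from 46 to 62 mm. Origin at the centre of its underside, z up along its axis.
- vial: Small slim amber-glass vial with a white screw cap, upright on the bench, loose, 50 to 100 g. 90 mm high; round body 32 mm in diameter up to 66 mm, then a narrower cap 24 mm in diameter from 72 to 90 mm. Origin at the centre of its underside, z up along its axis.
- square_tray: Square open tray of grey plastic, fixed to the bench, empty. 140 x 140 mm outside, 25 mm high, walls and floor 5 mm thick, so its floor is 5 mm above the bench and its inside 130 x 130 mm. Origin at the centre of its underside, on the bench; x and y along its sides, z up.
- long_tray: Long narrow open tray of grey plastic, fixed to the bench, empty. 90 mm (its x) by 210 mm (its y) outside, 25 mm high, walls and floor 5 mm thick, so its floor is 5 mm above the bench and its inside 80 x 200 mm. Origin at the centre of its underside, on the bench; z up. Not part of the job: a large amber bottle (150 mm) and a beaker stand beyond the trays, x over 0.75 m.

How it is judged:
At the end, for the whole second after the job is handed in: The jar stands upright (within 10 degrees) and still on the floor of the square tray (axis within 46 mm of its centre along each side), the vial likewise in the long tray (within 30 mm across and 90 mm along), undersides within 5 mm of the tray floor (x of jar in the frame of square_tray between -0.046 and 0.046 m and y of jar in the frame of square_tray between -0.046 and 0.046 m and z of jar in the frame of square_tray between 0 and 0.012 m and angle between each of jar, vial's own z axis and vertical below 0.17 rad and linear speed of each of jar, vial below 0.03 m/s and x of vial in the frame of long_tray between -0.03 and 0.03 m and y of vial in the frame of long_tray between -0.09 and 0.09 m and z of vial in the frame of long_tray between 0 and 0.012 m); the robot touches nothing.
It fails at once if the jar is let go in mid-air and falls (contact force between jar and anything else below 0.005 N and height (world z) of jar above 0.035 m).
It fails at once if the vial is let go in mid-air and falls (contact force between vial and anything else below 0.005 N and height (world z) of vial above 0.035 m).
It also fails if it takes over 58 s, if anything falls off the work surface, if the arm or the gripper's body presses on something with over 40 N, if the wrist force passes 120 N, or if a joint passes its speed limit or range.

### The arm

A 6-joint arm with a two-finger parallel gripper is mounted at the origin on the work surface. World frame = base frame: x ahead of the robot, y to its left, z up, the work surface at z = 0. Lengths are in m, angles in rad, forces in N, time in s.
With the tool pointing down it reaches from about 0.35 to 0.85 m from the base axis. Payload 8.1 kg.
Tool frame: the origin (TCP) lies at the centre of the arm's flange, where the gripper is bolted on; the fingertips stand 186 mm ahead of it and the grasp point (between the pads) lies 167 mm ahead of it; z points along the fingers, y is the line along which they close (so a half turn about z gives the same grasp; the last joint's range is limited). The gripper opens to 93 mm and grips with 3 to 60 N. Pads are 15 mm wide; open, the fingers measure 128 mm over their backs; the gripper's body (75 mm by 188 mm) begins 65 mm behind the grasp point.
Start: joints at [-1.256, 0.13, 1.488, -0, 1.523, -0.085], TCP at [0.234, -0.553, 0.405] pointing down, gripper open.
Joint ranges: [-2.96, 2.96], [-0.89, 2.26], [0.02, 2.5], [-1.34, 4.48], [0, 2.73], [-2.66, 2.66]. Speed limits (rad/s): [2.39, 2.39, 2.79, 3.14, 3.14, 3.14].

### API

Orientations are given as a rotation vector (axis times angle).
In Python, from plant import robot gives the robot as it stands.
- The arm moves only by the tool apply_moves, never from a script. Its argument "series" is a list of rows, each a list of 2 entries, a list of its own where there are three numbers: the shift along the tool's x, y, z in mm, then the turn, a rotation vector about the tool's x, y, z in rad. A call has 1 to 12 rows; each row shifts and turns the commanded pose from where the row before left it, along the tool's axes as they then stand; what a row does not reach is not made up. A row lasts 1/12 s, in which the tool goes at most 41.7 mm and 7.16 degrees, less where a joint would pass 70% of its speed; a pose out of reach is approached as far as the arm can. A call is refused whole if a number of a shift passes 41.7 or a number of a turn 0.125, either way. A call with a gripper value outside its range is refused whole. "claw" is the opening, from 0 (shut) to 1 (fully open), set as the call begins (left out, the last holds). The fingers move at their own pace and stop on an object; "newtons" is the grip in N (left out, the last holds). Time passes only in rows, so rows that do not move let the fingers close. It gives the time, the measured TCP pose, the force, the opening and the grip force at its end, in the units of the state.
- robot.read_state(): the state, without advancing time (a new reading comes with each control period).
- robot.read_camera(name): name is "scene" or "top"; returns (picture, depth): 384x512x3 uint8, blue, green, red; 384x512 float32, m along the optical axis (not along the pixel's ray), 0 where there is no reading.
- robot.calibration(name): a dict with "fx", "fy", "cx", "cy" (pixels), "D" ([k1, k2, p1, p2, k3] as OpenCV has them; the pictures are not rectified), "extrinsics" (4x4, takes a point from world to camera coordinates). Camera axes: x right, y down, z forward; pixel columns grow to the right and rows downward; lengths in m; the calibration is good to about 2 mm. A picture is of the moment at which its call begins. calibration takes no time and is no camera call.
- robot.close_job(): hands the job in; it is judged then, once.
The state is a dict: "t": time; "q": joint angles; "dq": joint speeds; "joint_torque": joint torques, N m; "tool_pos": TCP position; "orientation": TCP orientation; "force": force on the tool from outside, world axes, zero at the start; "wrist_torque": the same for the moment, N m; "opening": finger opening in m; "gripper_force": force on a finger pad.
Only numpy, scipy, OpenCV 4.12 (cv2) and the standard library are available. Lean on these libraries where they do the work, as an engineer would, in place of code of your own. Each camera call takes 0.05 s, during which the arm holds its last target. There are 200 camera calls.

## Working session

There is one attempt and no reset: what is moved stays moved. The work goes in short steps, Python scripts to look and compute and a tool call to move; the robot and the scene stay as the last step left them, time stands still between calls to the robot, and variables do not carry over. Pictures are saved under pics/ and viewed, at most 10 in all, crops included, and the job is handed in when it is done.

Besides the shell and the picture viewer there is one more tool, called after "Emit:" in YAML: its name, and indented under it one key for each argument. apply_moves: Moves the arm, as the interface text tells. Its arguments: {"type":"object","properties":{"series":{"type":"array"},"claw":{"type":"number"},"newtons":{"type":"number"}},"required":["series"]}

```bash
mkdir -p pics
python3 - <<'E'
from plant import robot
import cv2,numpy as np
for n in("scene","top"):
    p,d=robot.read_camera(n); cv2.imwrite(f"pics/{n}0.png",p); np.save(f"{n}_d.npy",d)
    c=robot.calibration(n); print(n,c)
s=robot.read_state(); print(s["t"],s["tool_pos"],s["orientation"],s["opening"])
E
```

```text
scene {'fx': 364.6448261840484, 'fy': 364.6448261840484, 'cx': 258.0602451816421, 'cy': 188.68937647807834, 'D': array([-0.11056934,  0.        ,  0.        ,  0.        ,  0.        ]), 'extrinsics': array([[ 4.48445561e-01,  8.93809936e-01, -6.14245222e-04,
        -2.31573945e-01],
       [ 6.14475243e-01, -3.08795664e-01, -7.25992709e-01,
        -2.91871296e-01],
       [-6.49089173e-01,  3.25190769e-01, -6.87702123e-01,
         1.05749369e+00],
       [ 0.00000000e+00,  0.00000000e+00,  0.00000000e+00,
         1.00000000e+00]])}
top {'fx': 444.05701740761236, 'fy': 444.05701740761236, 'cx': 250.5992390550946, 'cy': 190.85427835249521, 'D': array([0.01171146, 0.        , 0.        , 0.        , 0.        ]), 'extrinsics': array([[ 7.38870047e-03, -9.99972399e-01, -7.79386251e-04,
         2.02823174e-03],
       [-9.98105041e-01, -7.32728458e-03, -6.10953139e-02,
         5.38329788e-01],
       [ 6.10879168e-02,  1.22932432e-03, -9.98131632e-01,
         8.66453391e-01],
       [ 0.00000000e+00,  0.00000000e+00,  0.00000000e+00,
         1.00000000e+00]])}
0.1 [ 0.23349302 -0.55248475  0.40378784] [-3.07741199e+00 -6.23541059e-01  3.48637659e-04] 0.09292496026072083
```

View pics/top0.png

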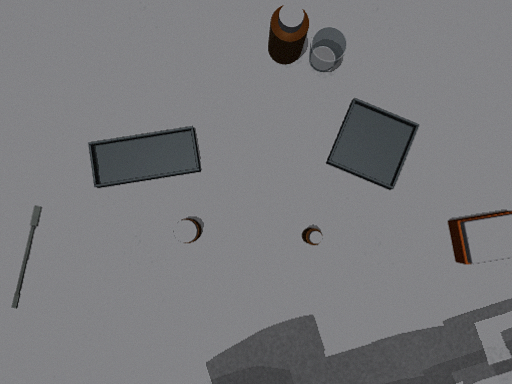

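View pics/scene0.png

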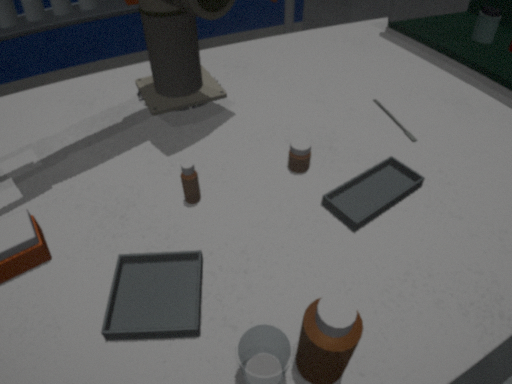

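The top view shows the jar cap at about (187,231) and the vial cap at about (316,237). The long tray is centred near (145,157) and the square tray near (373,144). The bottle and beaker are at the upper centre, and the arm is at lower right. The scene view agrees.

```bash
cat > h.py <<'E'
from plant import robot
import cv2,numpy as np
def cal(n):
    c=robot.calibration(n);K=np.array([[c["fx"],0,c["cx"]],[0,c["fy"],c["cy"]],[0,0,1]]);return K,c["D"],c["extrinsics"]
def cloud(n,d):
    K,D,E=cal(n);v,u=np.mgrid[:384,:512]
    r=cv2.undistortPoints(np.stack([u,v],-1).reshape(-1,1,2).astype(float),K,D).reshape(384,512,2)
    P=np.dstack([r*d[...,None],d])-E[:3,3]
    return P@E[:3,:3]
def proj(n,p):
    K,D,E=cal(n);return cv2.projectPoints(np.array(p,float),cv2.Rodrigues(E[:3,:3])[0],E[:3,3],K,D)[0].reshape(-1,2)
E
python3 - <<'E'
from h import *
for n in("top","scene"):
    d=np.load(n+"_d.npy");P=cloud(n,d);ok=d>0;X,Y,Z=np.moveaxis(P,-1,0)
    print(n,"table z",np.median(Z[ok]))
    for nm,c,lo in(("jar",(187,231),.052),("vial",(316,237),.08)):
        w=.5*(P[c[1],c[0]]) if 0 else None
        if n=="top": ctr=P[c[1],c[0]][:2]; 
        else: ctr=cs[nm]
        if n=="top":
            cs=globals().get('cs',{}); cs[nm]=ctr
        m=ok&(np.hypot(X-ctr[0],Y-ctr[1])<.04)&(Z>lo)&(Z<lo+.02)
        q=P[m]; print(nm,ctr,m.sum(),q.min(0).round(4),q.max(0).round(4),np.median(q,0).round(4), cv2.minEnclosingCircle(q[:,:2].astype(np.float32)))
    for nm,reg in(("long",((.5,.75),(.08,.4))),("sq",((.5,.75),(-.4,-.1)))):
        m=ok&(X>reg[0][0])&(X<reg[0][1])&(Y>reg[1][0])&(Y<reg[1][1])&(Z>.017)&(Z<.032)
        q=P[m][:,:2].astype(np.float32);print(nm,len(q),cv2.minAreaRect(q))
E
```

```text
top table z 0.0009563680158612037
jar [0.45929344 0.12433473] 431 [0.4388 0.107  0.0523] [0.4817 0.149  0.0667] [0.461  0.1281 0.0628] ((0.46008846163749695, 0.1287463903427124), 0.022153111174702644)
vial [ 0.45106849 -0.1128166 ] 138 [ 0.4403 -0.1224  0.0806] [ 0.4635 -0.1007  0.0948] [ 0.4527 -0.1112  0.0906] ((0.4518548846244812, -0.11178020387887955), 0.011876116506755352)
long 928 ((0.6057248711585999, 0.2191651612520218), (0.09051845222711563, 0.21147915720939636), 9.668214797973633)
sq 881 ((0.6356027722358704, -0.23598816990852356), (0.14043626189231873, 0.14027728140354156), 67.44476318359375)
scene table z 0.0014750223408096072
jar [0.45929344 0.12433473] 293 [0.4365 0.1042 0.052 ] [0.481  0.1481 0.0657] [0.4647 0.1233 0.0634] ((0.45847538113594055, 0.12534187734127045), 0.02332570031285286)
vial [ 0.45106849 -0.1128166 ] 142 [ 0.4387 -0.1252  0.0802] [ 0.4637 -0.102   0.0932] [ 0.4563 -0.1143  0.0907] ((0.4512508511543274, -0.11317712813615799), 0.012613079510629177)
long 1032 ((0.606025755405426, 0.21630097925662994), (0.09225708246231079, 0.21162541210651398), 9.673646926879883)
sq 1595 ((0.6348975300788879, -0.2378578782081604), (0.14130663871765137, 0.1420252025127411), 67.28971099853516)
```

Emit:
apply_moves:
  series:
    - [[0,0,0],[0,0,0.1]]
    - [[0,0,0],[0,0,0.1]]
    - [[0,0,0],[0,0,0.1]]
    - [[0,0,0],[0,0,0.1]]
    - [[16,-32,0],[0,0,0]]
    - [[16,-32,0],[0,0,0]]
    - [[16,-32,0],[0,0,0]]
    - [[16,-32,0],[0,0,0]]
    - [[16,-32,0],[0,0,0]]
    - [[16,-32,0],[0,0,0]]
    - [[16,-32,0],[0,0,0]]
    - [[16,-32,0],[0,0,0]]
  claw: 0.8

```text
t: 1.1
tool_pos: [0.3619, -0.295, 0.4043]
orientation: [-3.141, 0.001, 0.0]
force: [0.4, -0.1, -0.2]
opening: 0.0745
gripper_force: 0.0
```

Emit:
apply_moves:
  series:
    - [[15,-30,0],[0,0,0]]
    - [[15,-30,0],[0,0,0]]
    - [[15,-30,0],[0,0,0]]
    - [[15,-30,0],[0,0,0]]
    - [[15,-30,0],[0,0,0]]
    - [[14,-31,0],[0,0,0]]
    - [[0,0,30],[0,0,0]]
    - [[0,0,30],[0,0,0]]
    - [[0,0,30],[0,0,0]]
    - [[0,0,10],[0,0,0]]
    - [[0,0,0],[0,0,0]]
    - [[0,0,0],[0,0,0]]

```text
t: 2.1
tool_pos: [0.4506, -0.1158, 0.3051]
orientation: [-3.141, 0.001, 0.001]
force: [0.5, -0.6, 0.3]
opening: 0.0746
gripper_force: 0.0
```

Emit:
apply_moves:
  series:
    - [[1,-3,0],[0,0,0]]
    - [[0,0,15],[0,0,0]]
    - [[0,0,15],[0,0,0]]
    - [[0,0,15],[0,0,0]]
    - [[0,0,15],[0,0,0]]
    - [[0,0,15],[0,0,0]]
    - [[0,0,12],[0,0,0]]
    - [[0,0,6],[0,0,0]]
    - [[0,0,0],[0,0,0]]
    - [[0,0,0],[0,0,0]]

```text
t: 2.93
tool_pos: [0.4523, -0.113, 0.213]
orientation: [3.141, -0.001, 0.002]
force: [0.0, 0.5, 0.0]
opening: 0.0745
gripper_force: 0.0
```

Emit:
apply_moves:
  series:
    - [[0,0,0],[0,0,0]]
    - [[0,0,0],[0,0,0]]
    - [[0,0,0],[0,0,0]]
    - [[0,0,0],[0,0,0]]
    - [[0,0,0],[0,0,0]]
    - [[0,0,0],[0,0,0]]
    - [[0,0,0],[0,0,0]]
    - [[0,0,0],[0,0,0]]
  claw: 0
  newtons: 15

```text
t: 3.6
tool_pos: [0.4517, -0.1127, 0.2117]
orientation: [3.142, -0.0, -0.0]
force: [0.0, 0.1, 0.7]
opening: 0.0319
gripper_force: 15.0
```

Emit:
apply_moves:
  series:
    - [[0,0,-8],[0,0,0]]
    - [[0,0,-16],[0,0,0]]
    - [[0,0,-22],[0,0,0]]
    - [[0,0,-22],[0,0,0]]
    - [[0,0,-14],[0,0,0]]
    - [[0,0,-8],[0,0,0]]
    - [[5,-10,0],[0,0,0]]
    - [[9,-20,0],[0,0,0]]
    - [[14,-30,0],[0,0,0]]
    - [[14,-30,0],[0,0,0]]
    - [[14,-30,0],[0,0,0]]
    - [[14,-30,0],[0,0,0]]

```text
t: 4.6
tool_pos: [0.5217, 0.0395, 0.3003]
orientation: [-3.141, 0.001, 0.003]
force: [0.6, -0.0, -1.5]
opening: 0.0318
gripper_force: 15.0
```

Emit:
apply_moves:
  series:
    - [[14,-30,0],[0,0,0]]
    - [[14,-30,0],[0,0,0]]
    - [[14,-30,0],[0,0,0]]
    - [[14,-30,0],[0,0,0]]
    - [[14,-30,0],[0,0,0]]
    - [[9,-20,0],[0,0,0]]
    - [[5,-11,0],[0,0,0]]
    - [[0,0,0],[0,0,0]]
    - [[0,0,0],[0,0,0]]
    - [[0,0,0],[0,0,0]]

```text
t: 5.43
tool_pos: [0.6051, 0.218, 0.3004]
orientation: [3.141, -0.0, -0.003]
force: [-0.0, -0.4, -1.3]
opening: 0.0315
gripper_force: 15.0
```

Emit:
apply_moves:
  series:
    - [[0,0,10],[0,0,0]]
    - [[0,0,18],[0,0,0]]
    - [[0,0,18],[0,0,0]]
    - [[0,0,14],[0,0,0]]
    - [[0,0,8],[0,0,0]]
    - [[0,0,5],[0,0,0]]
    - [[0,0,4],[0,0,0]]
    - [[0,0,3],[0,0,0]]
    - [[0,0,0],[0,0,0]]
    - [[0,0,0],[0,0,0]]
    - [[0,0,0],[0,0,0]]

```text
t: 6.35
tool_pos: [0.6061, 0.2184, 0.2226]
orientation: [-3.141, 0.0, -0.002]
force: [0.1, -0.7, -1.2]
opening: 0.0317
gripper_force: 15.0
```

Emit:
apply_moves:
  series:
    - [[0,0,1],[0,0,0]]
    - [[0,0,1],[0,0,0]]
    - [[0,0,0.5],[0,0,0]]
    - [[0,0,0],[0,0,0]]
    - [[0,0,0],[0,0,0]]
    - [[0,0,0],[0,0,0]]

```text
t: 6.85
tool_pos: [0.6057, 0.2183, 0.2193]
orientation: [3.142, -0.0, -0.0]
force: [1.3, -0.4, -0.4]
opening: 0.0317
gripper_force: 15.0
```

Emit:
apply_moves:
  series:
    - [[0,0,0.5],[0,0,0]]
    - [[0,0,0.5],[0,0,0]]
    - [[0,0,0],[0,0,0]]
    - [[0,0,0],[0,0,0]]
    - [[0,0,0],[0,0,0]]

```text
t: 7.27
tool_pos: [0.6057, 0.2182, 0.2182]
orientation: [-3.142, 0.0, 0.0]
force: [0.6, -0.1, -0.1]
opening: 0.0319
gripper_force: 15.0
```

Emit:
apply_moves:
  series:
    - [[0,0,0.5],[0,0,0]]
    - [[0,0,0.5],[0,0,0]]
    - [[0,0,0],[0,0,0]]
    - [[0,0,0],[0,0,0]]
    - [[0,0,0],[0,0,0]]

```text
t: 7.68
tool_pos: [0.6057, 0.2182, 0.2172]
orientation: [-3.142, 0.0, 0.0]
force: [-0.6, -0.2, -1.5]
opening: 0.0316
gripper_force: 15.0
```

Emit:
apply_moves:
  series:
    - [[0,0,0.5],[0,0,0]]
    - [[0,0,0.5],[0,0,0]]
    - [[0,0,0],[0,0,0]]
    - [[0,0,0],[0,0,0]]
    - [[0,0,0],[0,0,0]]

```text
t: 8.1
tool_pos: [0.6058, 0.2183, 0.2168]
orientation: [-3.142, 0.0, -0.001]
force: [-3.5, -0.7, 5.6]
opening: 0.0316
gripper_force: 15.0
```

Emit:
apply_moves:
  series:
    - [[0,0,0],[0,0,0]]
    - [[0,0,0],[0,0,0]]
    - [[0,0,0],[0,0,0]]
    - [[0,0,0],[0,0,0]]
    - [[0,0,0],[0,0,0]]
    - [[0,0,0],[0,0,0]]
  claw: 0.7

```text
t: 8.6
tool_pos: [0.6057, 0.2182, 0.2161]
orientation: [3.142, -0.0, -0.0]
force: [-0.7, 0.1, 0.8]
opening: 0.0634
gripper_force: 0.0
```

Emit:
apply_moves:
  series:
    - [[0,0,-10],[0,0,0]]
    - [[0,0,-20],[0,0,0]]
    - [[0,0,-20],[0,0,0]]
    - [[0,0,-20],[0,0,0]]
    - [[0,0,-20],[0,0,0]]
    - [[0,0,0],[0,0,0]]

```text
t: 9.1
tool_pos: [0.6073, 0.2187, 0.3126]
orientation: [-3.139, 0.0, -0.013]
force: [0.6, -0.1, 1.0]
opening: 0.0648
gripper_force: 0.0
```

Emit:
apply_moves:
  series:
    - [[-12,7,0],[0,0,0]]
    - [[-24,15,0],[0,0,0]]
    - [[-25,16,0],[0,0,0]]
    - [[-25,16,0],[0,0,0]]
    - [[-25,16,0],[0,0,0]]
    - [[-22,14,0],[0,0,0]]
    - [[-13,7,0],[0,0,0]]
    - [[0,0,10],[0,0,0]]
    - [[0,0,15],[0,0,0]]
    - [[0,0,15],[0,0,0]]
    - [[0,0,0],[0,0,0]]
    - [[0,0,0],[0,0,0]]
  claw: 0.9

```text
t: 10.1
tool_pos: [0.4594, 0.1274, 0.2651]
orientation: [3.141, -0.0, -0.004]
force: [-0.1, -0.2, 0.6]
opening: 0.0835
gripper_force: 0.0
```

Run:
```python
from h import *
for n in("scene","top"):
    p,d=robot.read_camera(n); cv2.imwrite(f"pics/{n}1.png",p)
    P=cloud(n,d);X,Y,Z=np.moveaxis(P,-1,0)
    m=(d>0)&(np.hypot(X-.606,Y-.218)<.03)&(Z>.08)&(Z<.11); q=P[m]
    print(n,m.sum(),np.median(q,0),cv2.minEnclosingCircle(q[:,:2].astype(np.float32)))
print(robot.read_state()["tool_pos"])
```

```text
scene 160 [0.60901366 0.21214853 0.09414513] ((0.6057207584381104, 0.2167319506406784), 0.012887507677078247)
top 156 [0.6045467  0.21684719 0.09548297] ((0.6054997444152832, 0.2185145765542984), 0.012008165940642357)
[0.46019563 0.12749537 0.266779  ]
```

View pics/scene1.png

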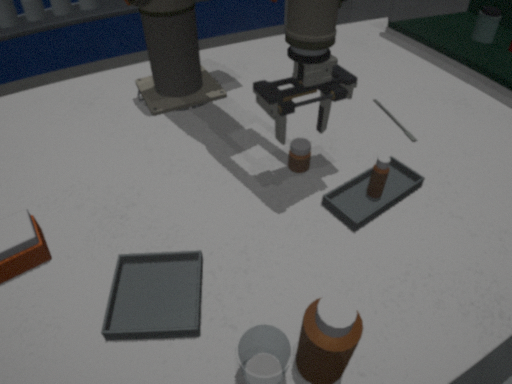

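The vial stands upright in the long tray at about (378,180), and the open gripper is above the jar at (300,155).

Emit:
apply_moves:
  series:
    - [[0,0,10],[0,0,0]]
    - [[0,0,12],[0,0,0]]
    - [[0,0,12],[0,0,0]]
    - [[0,0,12],[0,0,0]]
    - [[0,0,10],[0,0,0]]
    - [[0,0,8],[0,0,0]]
    - [[0,0,5],[0,0,0]]
    - [[0,0,1],[0,0,0]]
    - [[0,0,0],[0,0,0]]
    - [[0,0,0],[0,0,0]]

```text
t: 11.03
tool_pos: [0.46, 0.1273, 0.1966]
orientation: [-3.142, 0.0, -0.001]
force: [-0.4, 0.8, 0.1]
opening: 0.0835
gripper_force: 0.0
```

Emit:
apply_moves:
  series:
    - [[0,0,0],[0,0,0]]
    - [[0,0,0],[0,0,0]]
    - [[0,0,0],[0,0,0]]
    - [[0,0,0],[0,0,0]]
    - [[0,0,0],[0,0,0]]
    - [[0,0,0],[0,0,0]]
    - [[0,0,0],[0,0,0]]
    - [[0,0,0],[0,0,0]]
  claw: 0
  newtons: 15

```text
t: 11.7
tool_pos: [0.4597, 0.1273, 0.1963]
orientation: [-3.142, 0.0, -0.0]
force: [0.4, -0.2, 1.0]
opening: 0.0475
gripper_force: 15.0
```

Emit:
apply_moves:
  series:
    - [[0,0,-8],[0,0,0]]
    - [[0,0,-16],[0,0,0]]
    - [[0,0,-18],[0,0,0]]
    - [[0,0,-14],[0,0,0]]
    - [[0,0,-8],[0,0,0]]
    - [[6,13,0],[0,0,0]]
    - [[13,27,0],[0,0,0]]
    - [[13,27,0],[0,0,0]]
    - [[13,27,0],[0,0,0]]
    - [[13,27,0],[0,0,0]]
    - [[13,27,0],[0,0,0]]
    - [[13,27,0],[0,0,0]]

```text
t: 12.7
tool_pos: [0.5439, -0.0491, 0.2601]
orientation: [-3.141, 0.0, 0.001]
force: [1.3, 0.5, -0.6]
opening: 0.0475
gripper_force: 15.0
```

Emit:
apply_moves:
  series:
    - [[13,27,0],[0,0,0]]
    - [[13,27,0],[0,0,0]]
    - [[13,27,0],[0,0,0]]
    - [[13,27,0],[0,0,0]]
    - [[13,27,0],[0,0,0]]
    - [[13,27,0],[0,0,0]]
    - [[8,17,0],[0,0,0]]
    - [[5,10,0],[0,0,0]]
    - [[0,0,0],[0,0,0]]
    - [[0,0,0],[0,0,0]]
    - [[0,0,0],[0,0,0]]

```text
t: 13.62
tool_pos: [0.6342, -0.2359, 0.2597]
orientation: [-3.141, -0.0, 0.002]
force: [0.4, -0.5, -1.7]
opening: 0.0479
gripper_force: 15.0
```

Emit:
apply_moves:
  series:
    - [[0,0,8],[0,0,0]]
    - [[0,0,12],[0,0,0]]
    - [[0,0,12],[0,0,0]]
    - [[0,0,9],[0,0,0]]
    - [[0,0,6],[0,0,0]]
    - [[0,0,4],[0,0,0]]
    - [[0,0,3],[0,0,0]]
    - [[0,0,1],[0,0,0]]
    - [[0,0,0],[0,0,0]]
    - [[0,0,0],[0,0,0]]
    - [[0,0,0],[0,0,0]]

```text
t: 14.53
tool_pos: [0.6349, -0.2369, 0.206]
orientation: [3.141, -0.0, 0.002]
force: [-0.9, -0.1, -0.2]
opening: 0.0477
gripper_force: 15.0
```

Emit:
apply_moves:
  series:
    - [[0,0,0.5],[0,0,0]]
    - [[0,0,0.5],[0,0,0]]
    - [[0,0,0.5],[0,0,0]]
    - [[0,0,0],[0,0,0]]
    - [[0,0,0],[0,0,0]]
    - [[0,0,0],[0,0,0]]

```text
t: 15.03
tool_pos: [0.6346, -0.2367, 0.2037]
orientation: [-3.142, 0.0, -0.0]
force: [0.6, -0.5, -0.9]
opening: 0.0477
gripper_force: 15.0
```

Emit:
apply_moves:
  series:
    - [[0,0,0.5],[0,0,0]]
    - [[0,0,0.5],[0,0,0]]
    - [[0,0,0.5],[0,0,0]]
    - [[0,0,0],[0,0,0]]
    - [[0,0,0],[0,0,0]]
    - [[0,0,0],[0,0,0]]

```text
t: 15.53
tool_pos: [0.6346, -0.2368, 0.2022]
orientation: [-3.142, 0.0, 0.0]
force: [-0.1, -0.0, -1.4]
opening: 0.0476
gripper_force: 15.0
```

Emit:
apply_moves:
  series:
    - [[0,0,0.5],[0,0,0]]
    - [[0,0,0],[0,0,0]]
    - [[0,0,0],[0,0,0]]
    - [[0,0,0],[0,0,0]]

```text
t: 15.87
tool_pos: [0.6346, -0.2368, 0.2017]
orientation: [-3.142, 0.0, 0.0]
force: [-1.0, 0.3, -0.3]
opening: 0.0479
gripper_force: 15.0
```

Emit:
apply_moves:
  series:
    - [[0,0,0.5],[0,0,0]]
    - [[0,0,0],[0,0,0]]
    - [[0,0,0],[0,0,0]]
    - [[0,0,0],[0,0,0]]

```text
t: 16.2
tool_pos: [0.6347, -0.2368, 0.2014]
orientation: [3.142, -0.0, 0.0]
force: [-0.9, -0.4, 0.5]
opening: 0.0477
gripper_force: 15.0
```

Emit:
apply_moves:
  series:
    - [[0,0,0.5],[0,0,0]]
    - [[0,0,0],[0,0,0]]
    - [[0,0,0],[0,0,0]]
    - [[0,0,0],[0,0,0]]

```text
t: 16.53
tool_pos: [0.6347, -0.2368, 0.2014]
orientation: [3.141, -0.0, 0.0]
force: [-1.9, 0.8, 5.2]
opening: 0.0478
gripper_force: 15.0
```

Contact made; I'll release to about 70 mm, which leaves the fingers inside the tray, and lift.

Emit:
apply_moves:
  series:
    - [[0,0,0],[0,0,0]]
    - [[0,0,0],[0,0,0]]
    - [[0,0,0],[0,0,0]]
    - [[0,0,0],[0,0,0]]
    - [[0,0,0],[0,0,0]]
    - [[0,0,0],[0,0,0]]
  claw: 0.75

```text
t: 17.03
tool_pos: [0.6346, -0.2368, 0.2006]
orientation: [-3.142, 0.0, 0.0]
force: [0.6, 0.4, 0.7]
opening: 0.0698
gripper_force: 0.0
```

Emit:
apply_moves:
  series:
    - [[0,0,-8],[0,0,0]]
    - [[0,0,-20],[0,0,0]]
    - [[0,0,-25],[0,0,0]]
    - [[0,0,-25],[0,0,0]]
    - [[0,0,-25],[0,0,0]]
    - [[0,0,-25],[0,0,0]]
    - [[-25,0,0],[0,0,0]]
    - [[-30,0,0],[0,0,0]]
    - [[-30,0,0],[0,0,0]]
    - [[-20,0,0],[0,0,0]]
    - [[0,0,0],[0,0,0]]
    - [[0,0,0],[0,0,0]]

```text
t: 18.03
tool_pos: [0.529, -0.2369, 0.3297]
orientation: [3.141, -0.002, 0.002]
force: [0.7, -0.5, 0.7]
opening: 0.0695
gripper_force: 0.0
```

Run:
```python
from h import *
for n in("scene","top"):
    p,d=robot.read_camera(n); cv2.imwrite(f"pics/{n}2.png",p)
    P=cloud(n,d);X,Y,Z=np.moveaxis(P,-1,0)
    for c,lo in(((.606,.218),.08),((.635,-.237),.055)):
        m=(d>0)&(np.hypot(X-c[0],Y-c[1])<.035)&(Z>lo)&(Z<lo+.03); q=P[m]
        if m.sum(): print(n,m.sum(),np.median(q,0),cv2.minEnclosingCircle(q[:,:2].astype(np.float32)))
```

```text
scene 160 [0.60908086 0.21273779 0.09439007] ((0.6061554551124573, 0.21639613807201385), 0.012728107161819935)
scene 716 [ 0.63946143 -0.23716133  0.06744562] ((0.6349372863769531, -0.2371431142091751), 0.022377535700798035)
top 153 [0.60454558 0.21686141 0.09569407] ((0.605419933795929, 0.21842995285987854), 0.011865487322211266)
top 450 [ 0.63469519 -0.23353244  0.06716953] ((0.6350122690200806, -0.23521223664283752), 0.022076141089200974)
```

View pics/scene2.png

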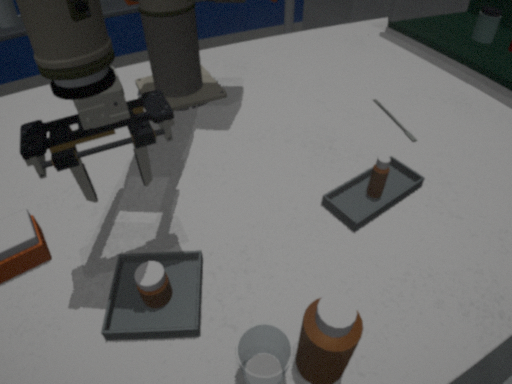

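The jar stands upright in the square tray at about (153,285) and the vial in the long tray at (378,180). The gripper is clear of both.

```bash
python3 -c "
from plant import robot
print(robot.close_job())"
```

```text
the job is handed in; nothing more can be done
None
```

The job is handed in: the jar stands upright in the square tray and the vial in the long tray, each within about 2 mm of its tray's centre by camera measurement, both released and the gripper clear; no verdict was returned.

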